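# Start a flask on the magnetic stirrer, three clicks up

### The job

Get the large conical flask stirring. First swing the electrode arm out to the side until the electrode hangs well clear of the stirrer, moving it by its bar so that the fragile glass electrode touches nothing, and turn the stirrer's blank selector fully anticlockwise to its off stop. Then stand the flask upright and gently in the middle of the plate, and only after letting go of it turn the selector clockwise to the third click from the off stop; leave everything else where it stands.

Things in the scene. Friction and masses are not known exactly. Their poses are not given: they have to be found in the camera images.
- plate_top (a point): Centre of the top face of the magnetic stirrer's round white plate (136 mm across, 83 mm above the table). The stirrer is fixed: a white body 150 mm deep, 160 mm wide and 74 mm high under the plate, with a console in front (reaching 167 mm from the plate's centre) that slopes down towards the robot. Axes: x points to the stirrer's back, y to its left seen from the robot, z up; its yaw varies.
- stirrer: The same stirrer; origin on the table straight below the plate's centre, same axes.
- selector_grip (a point): Point on the selector's axis at a good gripping height, 32 mm out from the console's sloping panel. The panel is tilted 15 deg from level, facing up and towards the stirrer's front. The selector is a blank black rotary knob without pointer or scale: a 50 mm disc 9 mm high with a straight grip bar across it, 48 mm long, 14 mm thick, its top 41 mm out from the panel. Axes (they turn with the knob): z points out of the panel along the turning axis, x along the grip bar.
- selector (a joint): Angle of the selector in rad: 0 at the off stop (fully anticlockwise, seen looking at the panel), growing clockwise to the other stop at 3.14. It clicks every 0.524 rad (30 deg): seven positions, off and six clicks. Between clicks a sprung ball pulls it to the nearer one (about 0.04 N m to pass a click). Some way up from off at the start.
- pivot_axis (a point): The electrode stand's vertical pivot axis, at the height of the arm (235 mm above the table). The stand is fixed behind the stirrer: a 100 by 120 mm steel foot and a 14 mm post, whose top stands 25 mm above this point.
- swing_arm (a joint): Angle of the electrode arm about the pivot in rad: 0 when the arm points along -x of pivot_axis, growing anticlockwise seen from above; stops at -1.8 and 1.8. Stays where it is left (friction about 0.08 N m).
- bar_grip (a point): Middle of the part of the arm's aluminium bar that is good to take, 85 mm out from the pivot. The level bar is 12 mm thick across, 18 mm high, bare from 16 to 112 mm from the pivot; its length runs along this point's x. Beyond it is a black holder block 36 mm wide.
- electrode_tip (a point): Lowest point of the glass pH electrode, which hangs upright in the holder, 130 mm out from the pivot: 12 mm thick, tip 105 mm above the table, its cap rising 27 mm above the bar's middle. At the start it hangs over the plate.
- electrode: The same electrode; origin on its axis at the height of the bar.
- flask_center (a point): Centre (half-way up) of the large conical glass flask, loose, 160 g or so: 150 mm high, foot 82 mm across, a cone up to 100 mm above the foot, then a straight neck 34 mm across up to the top, with a slight bead at the rim. Take it by the neck, best about 45 mm above this point.
- flask_foot (a point): Centre of the underside of the flask, 75 mm below its centre; z points up the flask.
- flask: The same flask, origin at the centre of its underside.
- small_flask: Bystander: a smaller conical glass flask, 62 mm across and 105 mm high; origin under its middle.
- beaker: Bystander: a glass beaker, 72 mm across and 90 mm high; origin under its middle.
- reagent_jar: Bystander: an amber jar with a black cap, 62 mm across and 105 mm high; origin under its middle.
- media_bottle: Bystander: a tall glass bottle with a screw cap, 86 mm across and 178 mm high, so that the electrode cannot pass over it; it stands beside the stirrer, on the left or the right; origin under its middle.
- tip_box: Bystander: a low box of pipette tips, 118 by 78 mm and 64 mm high (the electrode passes over it); it stands on the other side of the stirrer; origin under its middle.
- tube_rack: Bystander: a white tube rack, 60 by 180 mm, 91 mm high with its tubes; origin under its middle.

How it is judged:
On the way, in this order (a step that is already met when the one before it is completed fails the run):
1. the electrode is swung clear of the stirrer and the selector is at its off stop (horizontal distance between electrode_tip and plate_top above 0.105 m and value of joint selector below 0.2 rad), for 0.2 s.
2. the flask stands in the middle of the plate, let go, with the selector still off and the electrode still clear (all of step 1 and horizontal distance between flask_foot and plate_top below 0.02 m and z of flask_foot in the frame of plate_top between -0.004 and 0.004 m and angle between flask_foot's own z axis and vertical below 0.08 rad and contact force between the fingers and flask below 0.1 N), for 0.3 s.
At the end, for the whole second after the job is handed in: The flask stands upright (within 0.08 rad), let go and at rest on the plate, its centre within 20 mm of the plate's centre; the selector rests in its third click from the off stop (1.571 rad, within 0.13); the electrode is at rest with its tip more than 105 mm to the side of the plate's centre (horizontal distance between electrode_tip and plate_top above 0.105 m and horizontal distance between flask_foot and plate_top below 0.02 m and z of flask_foot in the frame of plate_top between -0.004 and 0.004 m and angle between flask_foot's own z axis and vertical below 0.08 rad and contact force between the fingers and flask below 0.1 N and linear speed of flask below 0.02 m/s and value of joint selector between 1.441 and 1.701 rad and velocity of joint selector between -0.1 and 0.1 rad/s and velocity of joint swing_arm between -0.1 and 0.1 rad/s); the robot touches nothing.
It fails at once if the electrode is pressed with more than 2 N by anything (contact force between electrode and anything else above 2 N).
It fails at once if the flask is banged or dropped on the stirrer (over 90 N between them) (contact force between flask and stirrer above 90 N).
It fails at once if the flask is dropped (faster than 0.3 m/s with no finger on it) (linear speed of flask above 0.3 m/s and contact force between the fingers and flask below 0.1 N).
It fails at once if the flask is tipped over (angle between flask_foot's own z axis and vertical above 0.5 rad).
It fails at once if a bystander is shifted by more than 20 mm or knocked over (distance of any of small_flask, beaker, reagent_jar, media_bottle, tip_box, tube_rack from where it was at the start of the episode above 0.02 m or angle between any of small_flask, beaker, reagent_jar, media_bottle, tip_box, tube_rack's own z axis and vertical above 0.3 rad).
It also fails if it takes over 72 s, if anything falls off the work surface, if the arm or the gripper's body presses on something with over 40 N, if the wrist force passes 120 N, or if a joint passes its speed limit or range.

### The arm

A 6-joint arm with a two-finger parallel gripper is mounted at the origin on the work surface. World frame = base frame: x ahead of the robot, y to its left, z up, the work surface at z = 0. Lengths are in m, angles in rad, forces in N, time in s.
With the tool pointing down it reaches from about 0.325 to 0.775 m from the base axis. Payload 9.3 kg.
Tool frame: the origin (TCP) lies midway between the tips of the shut fingers; the grasp point (between the pads) lies 19 mm behind it; z points along the fingers, x is the direction in which the jaws open and shut, and the axes are right-handed (so a half turn about z gives the same grasp; the last joint's range is limited). The gripper opens to 85 mm and grips with 20 to 120 N. Pads are 22 mm wide; open, the fingers measure 114 mm over their backs; the gripper's body (76 mm by 85 mm) begins 54 mm behind the grasp point. The pads swing forward as they close: fully open they stand 13 mm farther back than shut.
Start: joints at [1.122, 0.259, 0.021, 1.334, 0, 1.418], TCP at [0.16, 0.526, 0.231] pointing down, gripper open.
Joint ranges: [-3.04, 3.04], [-0.91, 1.82], [-1.04, 1.36], [-1.92, 1.95], [-1.52, 1.45], [-3.14, 3.14]. Speed limits (rad/s): [2.22, 2.22, 2.79, 3.14, 3.14, 3.14].

### API

Orientations are given as a unit quaternion [x, y, z, w].
In Python, from workcell import ctrl, optics, finish_job gives the robot as it stands. The module is installed in compiled form; this text tells all that it offers.
- The arm moves only by the shell command python3 -m creep 'ROWS'. ROWS is JSON, a list that holds one entry, the list of rows, each a list of 5 numbers: the opening, from -1 (shut) to 1 (fully open), then the shift along the tool's x, y, z in m, then the turn about the tool's z in units of 10 degrees (1.0 is 10 degrees). A call has 1 to 10 rows; each row is the pose to reach, as a shift and turn from the pose commanded when the call began, along the tool's axes at that moment; what a row does not reach only later rows make up. A row lasts 1/8 s, in which the tool goes at most 62.5 mm and 10.7 degrees, less where a joint would pass 70% of its speed; a pose out of reach is approached as far as the arm can. A call with a gripper value outside its range is refused whole. The fingers move at their own pace and stop on an object; the grip force is fixed at half the most. Time passes only in rows, so rows that repeat a pose let the fingers close. It gives the time, the measured TCP pose, the force and the opening at its end, in the units of the state.
- ctrl.sense(): the state, without advancing time (a new reading comes with each control period).
- optics.read_camera(name): name is "scene" or "side" or "wrist"; returns the picture (480x640x3 uint8, red, green, blue); there is no depth.
- optics.calibration(name): a dict with "fx", "fy", "cx", "cy" (pixels), "extrinsics" (4x4, takes a point from camera to world coordinates). Camera axes: x right, y down, z forward; pixel columns grow to the right and rows downward; lengths in m; the calibration is good to about 2 mm. The wrist camera is an equidistant fisheye: a pixel r from the principal point sees the ray r / f radians off the axis. A picture is of the moment at which its call begins: read the wrist's pose just before it. calibration takes no time and is no camera call; for the wrist camera it gives the pose at the moment of the call.
- finish_job(): hands the job in, once; it reports no verdict.
The state is a dict: "time": time; "joint_positions": joint angles; "dq": joint speeds; "joint_efforts": joint torques, N m; "position": TCP position; "tool_rot": TCP orientation; "wrist_force": force on the tool from outside, world axes, zero at the start; "torque": the same for the moment, N m; "grip_width": finger opening in m.
Only numpy, scipy, OpenCV 4.12 (cv2) and the standard library are available. Lean on these libraries where they do the work, as an engineer would, in place of code of your own. Each camera call takes 0.05 s, during which the arm holds its last target. There are 200 camera calls.

## Working session

There is one attempt and no reset: what is moved stays moved. The work goes in short steps, Python scripts to look and compute and a shell command to move; the robot and the scene stay as the last step left them, time stands still between calls to the robot, and variables do not carry over. Pictures are saved under pics/ and viewed, about 8 in all and at most 12, crops included, and the job is handed in when it is done.

```bash
mkdir -p pics; ls
cat > h.py <<'E'
import numpy as np, cv2
from workcell import ctrl, optics
from scipy.spatial.transform import Rotation as R
def ray(name,u,v,cal=None):
    c=cal or optics.calibration(name); E=np.array(c["extrinsics"])
    x=(u-c["cx"])/c["fx"]; y=(v-c["cy"])/c["fy"]
    if name=="wrist":
        r=np.hypot(x,y); d=np.array([x/r*np.sin(r),y/r*np.sin(r),np.cos(r)]) if r>0 else np.array([0,0,1.])
    else: d=np.array([x,y,1.])
    d=E[:3,:3]@d; return E[:3,3],d/np.linalg.norm(d)
def onz(name,u,v,z,cal=None):
    o,d=ray(name,u,v,cal); return o+d*(z-o[2])/d[2]
def tri(*rays):
    A=np.zeros((3,3));b=np.zeros(3)
    for o,d in rays:
        P=np.eye(3)-np.outer(d,d);A+=P;b+=P@o
    p=np.linalg.solve(A,b); return p,[np.linalg.norm((np.eye(3)-np.outer(d,d))@(p-o)) for o,d in rays]
def proj(name,p,cal=None):
    c=cal or optics.calibration(name); E=np.array(c["extrinsics"])
    q=E[:3,:3].T@(np.array(p)-E[:3,3])
    if name=="wrist":
        r=np.hypot(q[0],q[1]);t=np.arctan2(r,q[2]);return c["cx"]+c["fx"]*t*q[0]/r,c["cy"]+c["fy"]*t*q[1]/r
    return c["cx"]+c["fx"]*q[0]/q[2],c["cy"]+c["fy"]*q[1]/q[2]
def snap(name,fn):
    im=optics.read_camera(name); cv2.imwrite("pics/"+fn,im[:,:,::-1]); return im
E
python3 - <<'E'
from h import *
for n in("scene","side","wrist"):
    c=optics.calibration(n);snap(n,n+"0.png");print(n,c["fx"],c["cx"],c["cy"],np.round(c["extrinsics"],3).tolist())
s=ctrl.sense();print(s["time"],s["position"],s["tool_rot"],s["grip_width"])
E
```

```text
pics
scene 579.3053235643564 320.0885214666111 241.67677680293698 [[-0.672, 0.511, -0.537, 1.248], [0.741, 0.451, -0.498, 0.594], [-0.012, -0.732, -0.681, 1.085], [0.0, 0.0, 0.0, 1.0]]
side 599.2504980272397 327.7093533378873 241.281812744096 [[-0.955, -0.172, 0.243, 0.146], [-0.297, 0.498, -0.815, 1.31], [0.019, -0.85, -0.526, 1.024], [0.0, 0.0, 0.0, 1.0]]
wrist 371.64829954431775 317.28536744340926 237.82999328486562 [[0.291, 0.924, 0.249, 0.097], [0.957, -0.281, -0.077, 0.547], [-0.001, 0.26, -0.966, 0.372], [0.0, 0.0, 0.0, 1.0]]
0.15 [0.1602711  0.52589587 0.230803  ] [ 8.03603738e-01  5.95164480e-01 -4.56678603e-04  2.57806163e-04] 0.08549089364380573
```

View pics/scene0.png

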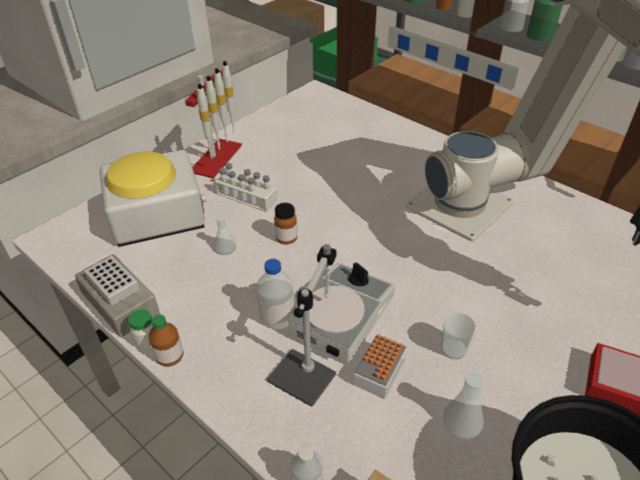

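View pics/side0.png

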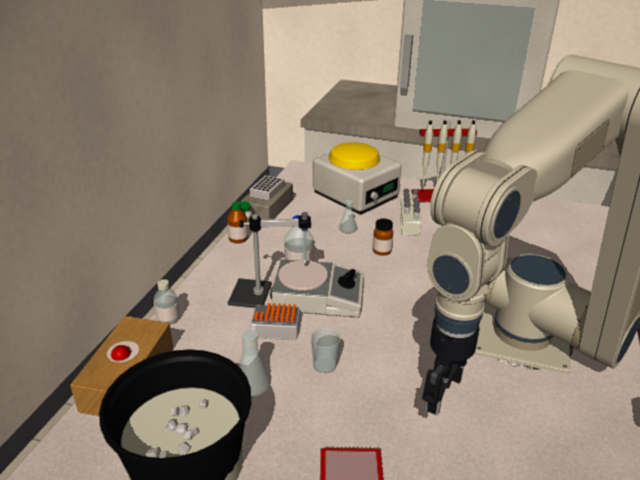

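The scene picture shows the stirrer at (340,310), the pivot post at (307,370) and the holder at (327,255). The tip box is at (380,360), on the +y side, with the bottle opposite at (275,295). The large flask is at (465,410). In the side view the stirrer is at (310,285) and the flask at (253,365). Next I'll enlarge both.

Run:
```python
import cv2,numpy as np
a=cv2.imread("pics/scene0.png")[235:385,250:450];b=cv2.imread("pics/side0.png")[205:355,215:415]
b=cv2.imread("pics/side0.png")[205:325,220:380]
cv2.imwrite("pics/a.png",cv2.resize(a,None,fx=4,fy=4,interpolation=cv2.INTER_CUBIC));cv2.imwrite("pics/b.png",cv2.resize(b,None,fx=5,fy=5,interpolation=cv2.INTER_CUBIC))
```

```text
(no output)
```

View pics/a.png

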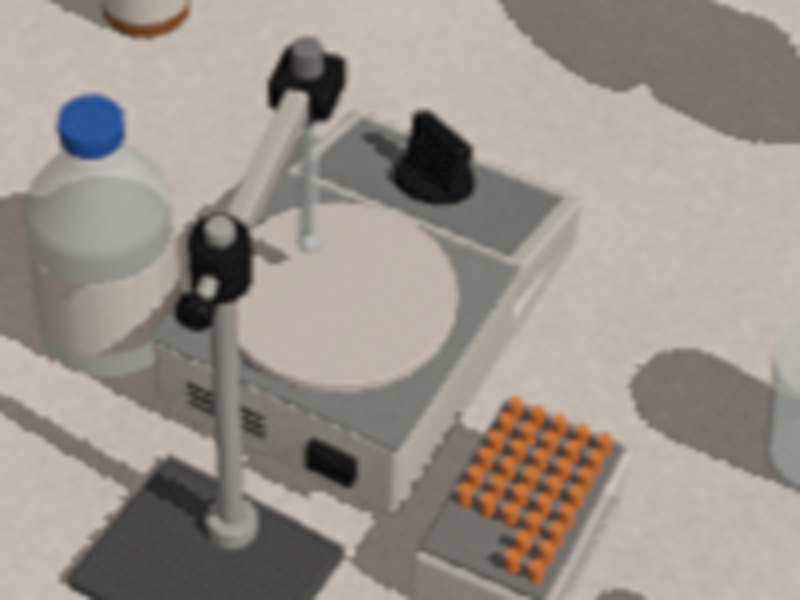

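View pics/b.png

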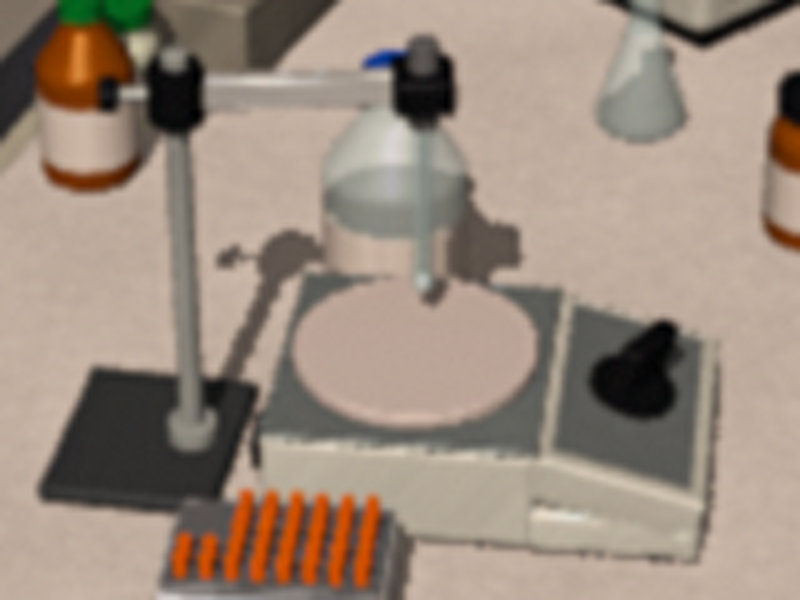

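The crops give these pixels, in full-image coordinates:

| Item | Scene | Side |
|---|---|---|
| Plate centre | (336,309) | (303,275) |
| Electrode tip | (328,296) | (305,262) |
| Post top | (305,292) | (255,216) |
| Knob disc | (358,280) | (347,283) |

The grip bar runs roughly along the console's width in the scene view.

Run:
```python
from h import *
S=lambda u,v:ray("scene",250+u/4,235+v/4)
D=lambda u,v:ray("side",220+u/5,205+v/5)
T=lambda n,a,b:print(n,*[np.round(x,3) for x in tri(S(*a),D(*b))])
T("plate",(343,296),(416,351))
T("posttop",(220,222),(174,50)); T("tip",(311,247),(424,288)); T("captop",(308,42),(424,40))
T("knobdisc",(434,182),(633,388))
zs=lambda u,v,z:onz("scene",250+u/4,235+v/4,z)
zd=lambda u,v,z:onz("side",220+u/5,205+v/5,z)
print("plate z",zs(343,296,.083),zd(416,351,.083))
print("post z",zs(220,222,.26),zd(174,50,.26))
print("tip z",zs(311,247,.105),zd(424,288,.105))
for n,a,b in(("back",zs(155,338,.074),zs(395,443,.074)),("left",zs(395,443,.074),zs(520,265,.074)),("sidebodyleft",zd(262,433,.074),zd(540,457,.074)),("step",zd(570,292,.07),zd(545,455,.07))):
    print(n,a,b,np.degrees(np.arctan2(*(b-a)[[1,0]])))
# knob bar top edge
print("bar",zs(425,118,.1),zs(468,158,.1))
fs=lambda u,v,z:onz("scene",u,v,z)
print("flask top",onz("scene",474,378,.15),onz("side",251,335,.15),tri(ray("scene",474,378),ray("side",251,335)))
print("flask foot",onz("scene",464,418,0.),onz("side",256,380,0.))
print("beaker",onz("scene",455,350,0.01),onz("side",324,365,.01)); print("bottlecap",onz("scene",273,266,.178),"tipbox",onz("scene",386,353,.064))
```

```text
plate [0.595 0.034 0.075] [0. 0.]
posttop [0.718 0.061 0.257] [0.001 0.001]
tip [0.598 0.012 0.103] [0. 0.]
captop [0.598 0.011 0.259] [0.001 0.001]
knobdisc [0.479 0.006 0.058] [0. 0.]
plate z [0.59988381 0.03803383 0.083     ] [0.59138386 0.04442976 0.083     ]
post z [0.71857777 0.06170745 0.26      ] [0.71589282 0.06691448 0.26      ]
tip z [0.59891823 0.01310728 0.105     ] [0.59670661 0.01572857 0.105     ]
back [ 0.68713845 -0.02551825  0.074     ] [0.65314807 0.12149789 0.074     ] 103.01813997426736
left [0.65314807 0.12149789 0.074     ] [0.50882703 0.09393307 0.074     ] -169.1869359909439
sidebodyleft [0.64773065 0.1297565  0.074     ] [0.50228644 0.10256388 0.074     ] -169.41009711964355
step [ 0.533752   -0.05672912  0.07      ] [0.50180609 0.09496536 0.07      ] 101.89235842229746
bar [ 0.47355668 -0.00712979  0.1       ] [0.48234841 0.0328657  0.1       ]
flask top [0.59819414 0.38138308 0.15      ] [0.59280154 0.38799597 0.15      ] (array([0.59531572, 0.38101367, 0.14460658]), [np.float64(0.0010357774716624355), np.float64(0.0010357774716624958)])
flask foot [0.59187879 0.38294505 0.        ] [0.59408804 0.37371724 0.        ]
beaker [0.46489945 0.27853244 0.01      ] [0.45433514 0.28523449 0.01      ]
bottlecap [ 0.65987671 -0.09375699  0.178     ] tipbox [0.60887041 0.1886741  0.064     ]
```

```bash
cat >> h.py <<'E'
def go(x,y,z,hd=None):
    s=ctrl.sense(); M=R.from_quat(s["tool_rot"]).as_matrix(); p=np.array(s["position"])
    h0=np.degrees(np.arctan2(M[1,0],M[0,0])); d=M.T@(np.array([x,y,z])-p)
    t=0 if hd is None else -((hd-h0+180)%360-180)/10
    print("t",round(s["time"],2),"pos",p.round(4),"head",h0.round(1),"q6",round(s["joint_positions"][5],2),"F",np.round(s["wrist_force"],1),"grip",round(s["grip_width"],4),"| shift",d.round(4),"turn",np.round(t,2))
E
python3 -c "
from h import *
go(.648,.034,.33,113)"
```

```text
t 0.15 pos [0.1603 0.5259 0.2308] head 73.0 q6 1.42 F [ 0.5 -0.6  0.7] grip 0.0855 | shift [-0.3284  0.6099 -0.0989] turn -4.0
```

```bash
python3 -m creep '[[[1,0,0,-0.06,0],[1,-0.02,0.04,-0.099,-0.5],[1,-0.328,0.61,-0.099,-4],[1,-0.328,0.61,-0.099,-4],[1,-0.328,0.61,-0.099,-4],[1,-0.328,0.61,-0.099,-4],[1,-0.328,0.61,-0.099,-4],[1,-0.328,0.61,-0.099,-4],[1,-0.328,0.61,-0.099,-4],[1,-0.328,0.61,-0.099,-4]]]'; python3 -c "
from h import *
go(.648,.034,.33,113)"
```

```text
time: 1.4
position: [0.5303, 0.1539, 0.3302]
tool_rot: [0.552, 0.834, 0.0, -0.0]
wrist_force: [0.8, 0.8, 0.5]
grip_width: 0.0855
t 1.4 pos [0.5303 0.1539 0.3302] head 113.0 q6 -0.27 F [0.8 0.8 0.5] grip 0.0855 | shift [-0.1564  0.0614  0.0002] turn 0.0
```

```bash
python3 -m creep '[[[0,-0.15,0.06,0,0],[0,-0.15,0.06,0,0],[0,-0.15,0.06,0,0],[0,-0.15,0.06,0,0],[0,-0.15,0.06,0,0],[0,-0.15,0.06,0,0]]]' >/dev/null; python3 -c "
from h import *
go(.648,.034,.33,113)
c=optics.calibration('wrist');snap('wrist','w1.png')
for n,p in (('pivot',(.717,.063,.26)),('cap',(.598,.0135,.262)),('knob',(.479,.008,.1)),('plate',(.5955,.04,.083))): print(n,np.round(proj('wrist',p,c)))
import json;json.dump({k:np.array(v).tolist() for k,v in c.items() if k in('fx','fy','cx','cy','extrinsics')},open('c1.json','w'))"
```

```text
t 2.15 pos [0.6424 0.0421 0.3309] head 113.1 q6 -0.47 F [0.8 0.8 0.3] grip 0.0425 | shift [-0.0097  0.002   0.0009] turn 0.01
pivot [300. 359.]
cap [299. 163.]
knob [349.  44.]
plate [332. 160.]
```

View pics/w1.png

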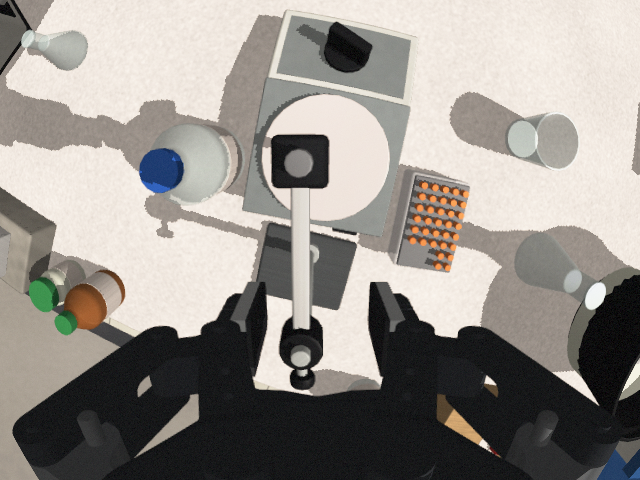

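The wrist view shows the cap at (299,162), the post top at (301,355) and the bar upright between them. All are within a few pixels of the predicted positions. I'll shift −10 mm in tool x and lower over the bar.

```bash
python3 -m creep '[[[0,-0.010,0.002,0,0],[0,-0.010,0.002,0.04,0],[0,-0.010,0.002,0.08,0],[0,-0.010,0.002,0.115,0],[0,-0.010,0.002,0.115,0],[-0.58,-0.010,0.002,0.115,0],[-0.58,-0.010,0.002,0.115,0],[-0.58,-0.010,0.002,0.115,0],[-0.58,-0.010,0.002,0.115,0]]]'
python3 - <<'E'
from h import *
go(.648,.034,.216,113)
c=np.array([.717,.063]);s=ctrl.sense();p=np.array(s["position"][:2]);v=p-c;r=np.linalg.norm(v);a=np.degrees(np.arctan2(v[1],v[0]))
print(r,a)
M=R.from_quat(s["tool_rot"]).as_matrix()
for k in range(1,10):
    b=np.radians(a-10*k);q=c+r*np.array([np.cos(b),np.sin(b)])
    print(k,(M.T@np.r_[q-p,0]).round(3))
E
```

```text
time: 3.32
position: [0.649, 0.0326, 0.2158]
tool_rot: [0.552, 0.834, 0.0, 0.0]
wrist_force: [-0.3, -0.3, -0.1]
grip_width: 0.0181
t 3.33 pos [0.649  0.0326 0.2158] head 113.1 q6 -0.48 F [-0.3 -0.3 -0.1] grip 0.0181 | shift [ 0.0016 -0.0004 -0.0002] turn 0.01
0.07449428600320257 -155.9538129560251
1 [ 0.013  0.001 -0.   ]
2 [ 0.026  0.004 -0.   ]
3 [ 0.037  0.009 -0.   ]
4 [ 0.048  0.017 -0.   ]
5 [ 0.058  0.026 -0.   ]
6 [0.065 0.036 0.   ]
7 [0.071 0.048 0.   ]
8 [0.074 0.06  0.   ]
9 [0.076 0.073 0.   ]
```

```bash
python3 -m creep '[[[-0.58,0.006,0.000,0,0.5],[-0.58,0.013,0.001,0,1],[-0.58,0.020,0.002,0,1.5],[-0.58,0.026,0.004,0,2],[-0.58,0.031,0.006,0,2.5],[-0.58,0.037,0.009,0,3],[-0.58,0.043,0.013,0,3.5],[-0.58,0.048,0.017,0,4],[-0.58,0.053,0.021,0,4.5],[-0.58,0.053,0.021,0,4.5]]]'
python3 - <<'E'
from h import *
go(.648,.034,.216,25)
c=np.array([.717,.063]);s=ctrl.sense();p=np.array(s["position"][:2]);v=p-c;r=np.linalg.norm(v);a=np.degrees(np.arctan2(v[1],v[0]))
print(r,a)
M=R.from_quat(s["tool_rot"]).as_matrix()
r=.0745
for k in range(1,10):
    b=np.radians(a-5*k);q=c+r*np.array([np.cos(b),np.sin(b)])
    print(k,(M.T@np.r_[q-p,0]).round(3))
snap('wrist','w2.png')
E
```

```text
time: 4.58
position: [0.6474, 0.0899, 0.2154]
tool_rot: [0.828, 0.56, 0.0, 0.0]
wrist_force: [0.5, 0.1, 0.4]
grip_width: 0.0178
t 4.58 pos [0.6474 0.0899 0.2154] head 68.1 q6 0.39 F [0.5 0.1 0.4] grip 0.0178 | shift [-0.0517  0.0214 -0.0006] turn 4.31
0.07458924689294 158.8196177036056
1 [0.006 0.    0.   ]
2 [0.013 0.001 0.   ]
3 [0.019 0.002 0.   ]
4 [0.026 0.004 0.   ]
5 [0.032 0.007 0.   ]
6 [0.037 0.01  0.   ]
7 [0.043 0.013 0.   ]
8 [0.048 0.017 0.   ]
9 [0.053 0.021 0.   ]
```

View pics/w2.png

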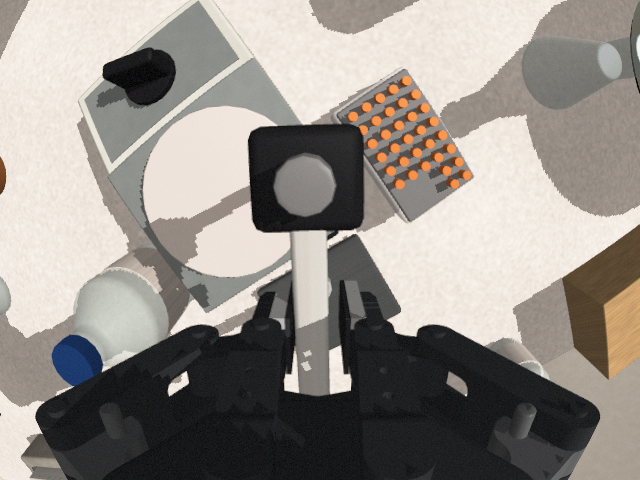

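The bar stays between the fingers and the holder at (305,180) has swung 45° towards the tip box. I'll swing another 45°, then open and rise.

```bash
python3 -m creep '[[[-0.58,0.006,0.000,0,0.5],[-0.58,0.013,0.001,0,1],[-0.58,0.020,0.002,0,1.5],[-0.58,0.026,0.004,0,2],[-0.58,0.031,0.006,0,2.5],[-0.58,0.037,0.009,0,3],[-0.58,0.043,0.013,0,3.5],[-0.58,0.048,0.017,0,4],[-0.58,0.053,0.021,0,4.5],[-0.58,0.053,0.021,0,4.5]]]'; python3 -m creep '[[[-0.58,0,0,0,0],[0,0,0,0,0],[0,0,0,0,0],[0,0,0,0,0],[0,0,0,-0.05,0],[0,0,0,-0.1,0],[0,0,0,-0.1,0]]]'
python3 - <<'E'
from h import *
go(.479,.008,.25,-12)
E
```

```text
time: 5.88
position: [0.6868, 0.1309, 0.2151]
tool_rot: [0.98, 0.201, -0.0, -0.0]
wrist_force: [0.1, -0.7, 0.7]
grip_width: 0.0178
time: 6.75
position: [0.6875, 0.131, 0.32]
tool_rot: [0.98, 0.2, 0.004, 0.001]
wrist_force: [0.6, -0.4, -0.8]
grip_width: 0.0428
t 6.75 pos [0.6875 0.131  0.32  ] head 23.1 q6 1.24 F [ 0.6 -0.4 -0.8] grip 0.0428 | shift [-0.2406  0.0313  0.0684] turn 3.51
```

```bash
python3 -c "
from h import *
go(.462,-.07,.25,-12)"
```

```text
t 6.75 pos [0.6875 0.131  0.32  ] head 23.1 q6 1.24 F [ 0.6 -0.4 -0.8] grip 0.0428 | shift [-0.2868  0.0964  0.0682] turn 3.51
```

```bash
python3 -m creep '[[[0,-0.287,0.096,0,3.5],[0,-0.287,0.096,0,3.5],[0,-0.287,0.096,0,3.5],[0,-0.287,0.096,0,3.5],[0,-0.287,0.096,0.07,3.5],[0,-0.287,0.096,0.07,3.5],[0,-0.287,0.096,0.07,3.5],[0,-0.287,0.096,0.07,3.5]]]'; python3 -c "
from h import *
go(.462,-.07,.25,-12)
c=optics.calibration('wrist');snap('wrist','w3.png')
print(np.round(proj('wrist',(.479,.008,.1),c)))
import json;json.dump({k:np.array(v).tolist() for k,v in c.items() if k in('fx','fy','cx','cy','extrinsics')},open('c3.json','w'))"
```

```text
time: 7.75
position: [0.4609, -0.0696, 0.246]
tool_rot: [0.995, -0.104, 0.001, 0.0]
wrist_force: [0.8, -0.5, 0.3]
grip_width: 0.0427
t 7.75 pos [ 0.4609 -0.0696  0.246 ] head -11.9 q6 1.45 F [ 0.8 -0.5  0.3] grip 0.0427 | shift [ 0.0012  0.0001 -0.004 ] turn 0.01
[320. 124.]
```

View pics/w3.png

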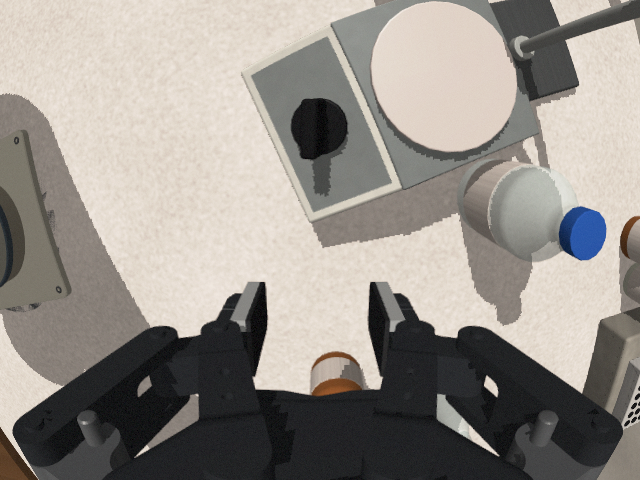

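The knob is at (320,128) with its bar close to vertical in the image, so the heading is about right. The plate is at (444,78). I'll brighten a crop of the knob to get its bar, and fit the plate from the same picture.

Run:
```python
from h import *
import json
c=json.load(open('c3.json'));im=cv2.imread('pics/w3.png')
k=im[85:170,280:360].astype(float);k=np.clip((k/90)**.6,0,1)*255
cv2.imwrite('pics/k.png',cv2.resize(k.astype(np.uint8),None,fx=7,fy=7,interpolation=cv2.INTER_CUBIC))
m=((im.max(2)<45)&True).astype(np.uint8);m[:85]=0;m[170:]=0;m[:,:280]=0;m[:,360:]=0
print('dark bbox',cv2.boundingRect(m))
h=cv2.cvtColor(im,cv2.COLOR_BGR2HSV)
pm=((im.min(2)>195)).astype(np.uint8);pm=cv2.morphologyEx(pm,cv2.MORPH_OPEN,np.ones((7,7)))
n,l,st,ce=cv2.connectedComponentsWithStats(pm);i=l[78,444]
cn=max(cv2.findContours((l==i).astype(np.uint8),0,1)[0],key=cv2.contourArea)[:,0]
P=np.array([onz('wrist',u,v,.083,c)[:2] for u,v in cn if v>2])
A=np.c_[2*P,np.ones(len(P))];s=np.linalg.lstsq(A,(P**2).sum(1),rcond=None)[0]
print('plate',s[:2],'r',np.sqrt(s[2]+s[0]**2+s[1]**2),st[i])
# console corners (z approx): front-left(243,73), front-right(312,222); step (331,27),(402,188)
for u,v,z in((331,27,.074),(402,188,.074),(540,132,.074)):print(onz('wrist',u,v,z,c))
```

```text
dark bbox (292, 98, 55, 62)
plate [0.5849265  0.04032795] r 0.05620211533687221 [  372     2   136   148 13538]
[0.50619822 0.09004739 0.074     ]
[ 0.53793765 -0.05810963  0.074     ]
[ 0.68439081 -0.02871786  0.074     ]
```

View pics/k.png

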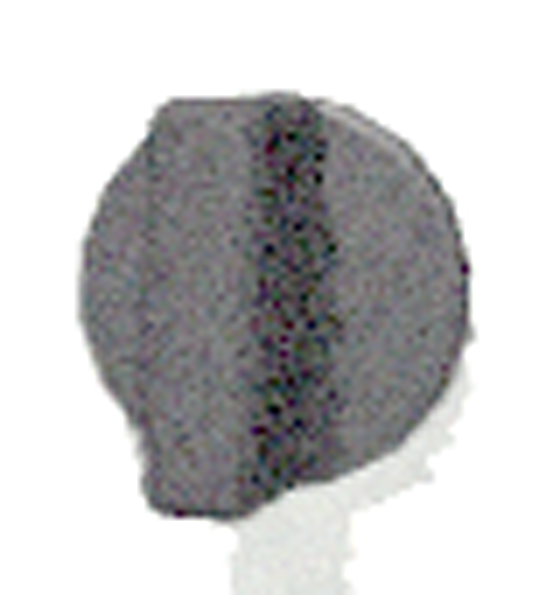

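The bar's top face runs from (302,99) to (317,99) at its far end and from (300,156) to (314,159) at its near end, so it is nearly vertical in the image.

Run:
```python
from h import *
import json
c=json.load(open('c3.json'))
for z in(.093,.1):
    f=lambda u,v:onz('wrist',280+u/7,85+v/7,z,c)
    TL,TR,BL,BR=f(155,98),f(261,98),f(143,515),f(243,518)
    T=(TL+TR)/2;B=(BL+BR)/2
    print(z,'len',np.linalg.norm(T-B),'w',np.linalg.norm(TL-TR),np.linalg.norm(BL-BR),'mid',(T+B)/2,'dir',np.degrees(np.arctan2(*(T-B)[[1,0]])))
print(tri(ray('scene',250+434/4,235+183/4),ray('side',220+633/5,205+388/5)))
p=np.array([.4675,.015,.1]);print(go(.479,.008,.25,-12))
```

```text
0.093 len 0.04756253540182843 w 0.011800518420033834 0.011264329238943223 mid [0.46984071 0.00618707 0.093     ] dir 75.98471961776889
0.1 len 0.04643210576626132 w 0.01152005280514676 0.010996607354714196 mid [0.46995029 0.00595106 0.1       ] dir 75.98471961776887
(array([0.47869037, 0.0057418 , 0.0573865 ]), [np.float64(0.0006066734065435637), np.float64(0.0006066734065436689)])
t 7.8 pos [ 0.4611 -0.0695  0.2461] head -11.9 q6 1.45 F [-0.5  0.   0.3] grip 0.0428 | shift [ 0.0015 -0.0796 -0.0039] turn 0.01
None
```

```bash
python3 -c "
from h import *
go(.472,.006,.075,-14)"
python3 -m creep '[[[-0.3,-0.005,-0.076,0,0.2],[-0.3,-0.005,-0.076,0,0.2],[-0.3,-0.005,-0.076,0,0.2],[-0.3,-0.005,-0.076,0,0.2]]]'; python3 -c "
from h import *
go(.472,.006,.075,-14)"
```

```text
t 7.8 pos [ 0.4611 -0.0695  0.2461] head -11.9 q6 1.45 F [-0.5  0.   0.3] grip 0.0428 | shift [-0.0052 -0.0762  0.1711] turn 0.21
time: 8.3
position: [0.4713, 0.0052, 0.2455]
tool_rot: [0.993, -0.121, 0.0, 0.0]
wrist_force: [-0.9, 0.1, 0.1]
grip_width: 0.0296
t 8.3 pos [0.4713 0.0052 0.2455] head -13.9 q6 1.65 F [-0.9  0.1  0.1] grip 0.0296 | shift [ 0.0005 -0.001   0.1705] turn 0.01
```

```bash
python3 -m creep '[[[-0.3,0,-0.001,0.06,0],[-0.3,0,-0.001,0.11,0],[-0.3,0,-0.001,0.14,0],[-0.3,0,-0.001,0.155,0],[-0.3,0,-0.001,0.170,0],[-0.3,0,-0.001,0.170,0],[-0.5,0,-0.001,0.170,0],[-0.7,0,-0.001,0.170,0],[-0.7,0,-0.001,0.170,0],[-0.7,0,-0.001,0.170,0]]]'; python3 -c "
from h import *
go(.472,.006,.075,-14);print(ctrl.sense()['torque'],np.round(ctrl.sense()['joint_positions'],2))
snap('wrist','w4.png')"
```

```text
time: 9.55
position: [0.4725, 0.0059, 0.0763]
tool_rot: [0.993, -0.122, 0.002, 0.001]
wrist_force: [1.7, -5.4, 4.3]
grip_width: 0.0158
t 9.55 pos [0.4725 0.0059 0.0763] head -14.0 q6 1.65 F [ 1.7 -5.4  4.3] grip 0.0158 | shift [-0.0005  0.      0.0013] turn 0.0
[-1.26796167 -1.28946042 -0.12989039] [-0.16  0.23 -0.44  0.9  -0.    1.65]
```

```bash
python3 -m creep '[[[-0.7,0,0,0,-0.6],[-0.7,0,0,0,-1.2],[-0.7,0,0,0,-1.8],[-0.7,0,0,0,-2.2],[-0.7,0,0,0,-2.2]]]'; python3 -c "
from h import *
go(.472,.006,.075,-14);print(ctrl.sense()['torque'])"
```

```text
time: 10.22
position: [0.4725, 0.0067, 0.0765]
tool_rot: [0.997, 0.071, 0.002, -0.0]
wrist_force: [0.7, 0.6, 6.4]
grip_width: 0.0163
t 10.22 pos [0.4725 0.0067 0.0765] head 8.1 q6 1.26 F [0.7 0.6 6.4] grip 0.0163 | shift [-0.0006  0.0007  0.0015] turn 2.21
[-0.14266128 -1.63943139 -0.01467148]
```

```bash
python3 -m creep '[[[-0.7,0,0,0,-0.5],[-0.7,0,0,0,-1],[-0.7,0,0,0,-1]]]' | egrep 'force|rot|width'; python3 -c "
from h import *
print(ctrl.sense()['torque'])";python3 -m creep '[[[-0.7,0,0,0,-0.5],[-0.7,0,0,0,-1],[-0.7,0,0,0,-1]]]'| egrep 'force|rot|width'; python3 -c "
from h import *
print(ctrl.sense()['torque'])"; python3 -m creep '[[[-0.7,0,0,0,-0.5],[-0.7,0,0,0,-1],[-0.7,0,0,0,-1]]]'| egrep 'force|rot|width'; python3 -c "
from h import *
print(ctrl.sense()['torque']);go(.472,.006,.075,-14)"
```

```text
tool_rot: [0.988, 0.158, 0.001, 0.0]
wrist_force: [0.6, -2.9, 6.7]
grip_width: 0.0163
[-0.55783603 -1.41848432 -0.08856366]
tool_rot: [0.97, 0.243, 0.001, -0.0]
wrist_force: [-3.1, -0.7, 9.9]
grip_width: 0.0161
[ 0.23307339 -0.69306145  0.09427626]
tool_rot: [0.945, 0.327, 0.001, 0.0]
wrist_force: [-4.0, -1.6, 11.0]
grip_width: 0.0158
[-0.00390908 -0.53681299  0.03110653]
t 11.35 pos [0.4716 0.0067 0.0765] head 38.1 q6 0.74 F [-4.  -1.6 11. ] grip 0.0158 | shift [-0.0001  0.0008  0.0015] turn 5.21
```

```bash
for i in 1; do :; done; python3 -m creep '[[[-0.7,0,0,0,-0.5],[-0.7,0,0,0,-1],[-0.7,0,0,0,-1]]]' | egrep 'force|rot|width'; python3 -c "
from h import *
print(ctrl.sense()['torque'])";python3 -m creep '[[[-0.7,0,0,0,-0.5],[-0.7,0,0,0,-1],[-0.7,0,0,0,-1]]]'| egrep 'force|rot|width'; python3 -c "
from h import *
print(ctrl.sense()['torque'])"; python3 -m creep '[[[-0.7,0,0,0,-0.5],[-0.7,0,0,0,-1],[-0.7,0,0,0,-1]]]'| egrep 'force|rot|width'; python3 -c "
from h import *
print(ctrl.sense()['torque']);go(.472,.006,.075,-14)"
```

```text
tool_rot: [0.913, 0.408, 0.0, 0.0]
wrist_force: [-5.4, -3.1, 12.2]
grip_width: 0.0152
[ 0.07034826 -0.00776812  0.07079259]
tool_rot: [0.874, 0.486, 0.0, 0.0]
wrist_force: [-6.6, -3.8, 13.7]
grip_width: 0.0148
[-0.16662254  0.36298278  0.06011931]
tool_rot: [0.828, 0.56, -0.0, 0.0]
wrist_force: [-6.6, -5.6, 13.2]
grip_width: 0.0139
[-0.25607279  0.68071827  0.17793568]
t 12.47 pos [0.4704 0.0065 0.0762] head 68.1 q6 0.22 F [-6.6 -5.6 13.2] grip 0.0139 | shift [0.0002 0.0017 0.0012] turn 8.21
```

```bash
for i in 1; do :; done; python3 -m creep '[[[-0.7,0,0,0,-0.5],[-0.7,0,0,0,-1],[-0.7,0,0,0,-1]]]' | egrep 'force|rot|width'; python3 -c "
from h import *
print(ctrl.sense()['torque'])";python3 -m creep '[[[-0.7,0,0,0,-0.5],[-0.7,0,0,0,-1],[-0.7,0,0,0,-1]]]'| egrep 'force|rot|width'; python3 -c "
from h import *
print(ctrl.sense()['torque']);go(.472,.006,.075,-14)
snap('wrist','w5.png')"
```

```text
tool_rot: [0.777, 0.63, -0.001, 0.0]
wrist_force: [-8.0, -7.5, 12.3]
grip_width: 0.0137
[-0.79569485  0.88383106  0.19665651]
tool_rot: [0.719, 0.695, -0.001, 0.0]
wrist_force: [-6.5, -9.7, 10.3]
grip_width: 0.0136
[-1.40522162  0.96674292  0.11054533]
t 13.22 pos [0.4702 0.0056 0.0759] head 88.1 q6 -0.13 F [-6.5 -9.7 10.3] grip 0.0136 | shift [0.0004 0.0018 0.0009] turn 10.21
```

View pics/w5.png

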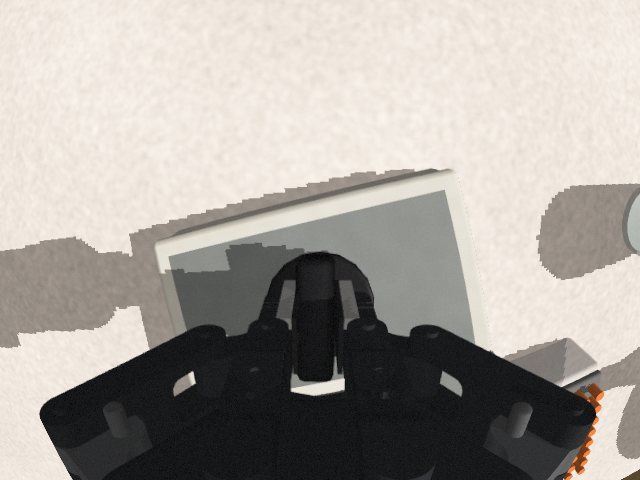

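The bar (315,315) follows the fingers squarely after 102° of turning. I'll continue anticlockwise and watch the torque.

```bash
for i in 1; do :; done; python3 -m creep '[[[-0.7,0,0,0,-0.5],[-0.7,0,0,0,-1],[-0.7,0,0,0,-1]]]' | egrep 'force|rot|width'; python3 -c "
from h import *
print(ctrl.sense()['torque'],ctrl.sense()['joint_efforts'][5])";python3 -m creep '[[[-0.7,0,0,0,-0.5],[-0.7,0,0,0,-1],[-0.7,0,0,0,-1]]]'| egrep 'force|rot|width'; python3 -c "
from h import *
print(ctrl.sense()['torque'],ctrl.sense()['joint_efforts'][5]);go(.472,.006,.075,-14)"
```

```text
tool_rot: [0.656, 0.755, -0.002, 0.0]
wrist_force: [-5.5, -11.2, 7.3]
grip_width: 0.0135
[-2.0320702   0.79091784  0.03739466] -0.486709289252758
tool_rot: [0.588, 0.808, -0.002, 0.0]
wrist_force: [-7.4, -12.4, 9.6]
grip_width: 0.0139
[-2.43929111  1.11209902 -1.80739876] -2.373577728867531
t 14.03 pos [0.4701 0.0047 0.0759] head 107.9 q6 -0.48 F [ -7.4 -12.4   9.6] grip 0.0139 | shift [0.0006 0.0022 0.0009] turn 12.19
```

The torque jumped to −1.8 N m at 121° turned. That is the off stop, so the selector started at click 4, and click 3 will be at jaw heading of about 16°. I'll relax, release and rise.

```bash
python3 -m creep '[[[-0.7,0,0,0,0.2],[-0.3,0,0,0,0.2],[-0.3,0,0,0,0.2],[-0.3,0,0,0,0.2],[-0.3,0,0,-0.03,0.2],[-0.3,0,0,-0.08,0.2],[0,0,0,-0.14,0.2],[0,0,0,-0.19,0.2],[0,0,0,-0.19,0.2]]]'; python3 -c "
from h import *
go(.51,.36,.25,90)
"
```

```text
time: 15.15
position: [0.4726, 0.0067, 0.2689]
tool_rot: [0.601, 0.799, 0.002, 0.003]
wrist_force: [-0.1, 0.5, -1.5]
grip_width: 0.0429
t 15.15 pos [0.4726 0.0067 0.2689] head 106.1 q6 -0.44 F [-0.1  0.5 -1.5] grip 0.0429 | shift [0.3292 0.1338 0.0188] turn 1.61
```

```bash
python3 -c "
from h import *
go(.59,.295,.28,0)
"
```

```text
t 15.15 pos [0.4726 0.0067 0.2689] head 106.1 q6 -0.44 F [-0.1  0.5 -1.5] grip 0.0429 | shift [ 0.2444  0.1928 -0.0106] turn 10.61
```

```bash
python3 -m creep '[[[0.2,0.05,0,-0.02,1],[0.5,0.12,0.01,-0.02,2],[0.5,0.18,0.08,-0.01,3],[0.5,0.244,0.193,-0.01,10.6],[0.5,0.244,0.193,-0.01,10.6],[0.5,0.244,0.193,-0.01,10.6],[0.5,0.244,0.193,-0.01,10.6],[0.5,0.244,0.193,-0.01,10.6],[0.5,0.244,0.193,-0.01,10.6],[0.5,0.244,0.193,-0.01,10.6]]]';python3 -m creep '[[[0.5,0,0,0,1],[0.5,0,0,0,1],[0.5,0,0,0,1]]]'; python3 -c "
from h import *
go(.59,.295,.28,0)
c=optics.calibration('wrist');snap('wrist','w6.png')
print(np.round(proj('wrist',(.595,.383,.15),c)),np.round(proj('wrist',(.595,.383,0),c)))
import json;json.dump({k:np.array(v).tolist() for k,v in c.items() if k in('fx','fy','cx','cy','extrinsics')},open('c6.json','w'))"
```

```text
time: 16.4
position: [0.5889, 0.2947, 0.2738]
tool_rot: [1.0, 0.015, -0.001, 0.0]
wrist_force: [0.4, 0.1, -0.7]
grip_width: 0.064
time: 16.77
position: [0.5891, 0.2945, 0.2746]
tool_rot: [0.998, -0.067, -0.0, 0.0]
wrist_force: [0.3, 0.2, 0.2]
grip_width: 0.0645
t 16.77 pos [0.5891 0.2945 0.2746] head -7.7 q6 2.04 F [0.3 0.2 0.2] grip 0.0645 | shift [ 0.0008 -0.0006 -0.0054] turn -0.77
[309. 110.] [312. 121.]
```

View pics/w6.png

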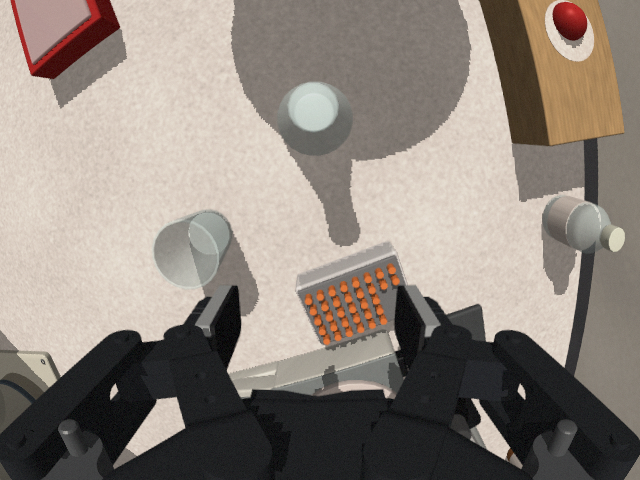

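The flask rim is at (313,107) and its foot outline is centred near (315,120), within 4 px of the prediction. The surroundings are clear.

Run:
```python
from h import *
import json
c=json.load(open('c6.json'));im=cv2.imread('pics/w6.png')
print('rim',onz('wrist',313,107,.15,c),'foot',onz('wrist',315,119,.0,c))
print('pot',tri(ray('scene',595,455),ray('side',178,425)))
# rim ellipse extents by brightness row/col
print('row107',im[107,270:356,1].tolist());print('col313',im[75:160,313,1].tolist())
go(.594,.383,.25,0)
```

```text
rim [0.59804034 0.38498414 0.15      ] foot [0.5983036  0.38466923 0.        ]
pot (array([0.61229387, 0.63379426, 0.14810948]), [np.float64(0.025420579946749462), np.float64(0.025420579946749563)])
row107 [124, 121, 125, 122, 123, 120, 121, 121, 121, 138, 139, 141, 141, 140, 136, 139, 140, 149, 173, 189, 198, 197, 197, 198, 202, 207, 214, 213, 212, 214, 215, 216, 214, 214, 213, 214, 214, 212, 216, 216, 214, 212, 216, 216, 213, 217, 212, 214, 213, 213, 214, 214, 213, 212, 211, 214, 212, 214, 212, 210, 210, 210, 202, 190, 186, 185, 181, 167, 141, 119, 118, 119, 116, 117, 118, 120, 121, 121, 120, 118, 122, 122, 124, 122, 117, 117]
col313 [118, 123, 120, 121, 122, 121, 137, 175, 198, 209, 212, 210, 210, 209, 207, 208, 210, 211, 219, 221, 220, 219, 217, 219, 219, 219, 216, 218, 214, 216, 213, 213, 216, 213, 211, 214, 213, 212, 212, 211, 212, 210, 210, 208, 209, 207, 208, 210, 209, 206, 209, 206, 205, 207, 203, 189, 150, 113, 98, 102, 101, 100, 98, 101, 100, 101, 99, 97, 96, 101, 101, 100, 99, 104, 102, 101, 101, 100, 101, 98, 108, 124, 128, 130, 128]
t 16.82 pos [0.5892 0.2945 0.2749] head -7.8 q6 2.04 F [-1.2 -0.6 -0.5] grip 0.0637 | shift [-0.0072 -0.0883  0.0248] turn -0.78
```

```bash
python3 -c "
from h import *
go(.598,.385,.103)
"; python3 -m creep '[[[0.5,-0.004,-0.091,0,0],[0.5,-0.004,-0.091,0,0],[0.5,-0.004,-0.091,0,0],[0.5,-0.004,-0.091,0,0]]]'; python3 -c "
from h import *
go(.598,.385,.103)
"
```

```text
t 16.82 pos [0.5892 0.2945 0.2749] head -7.8 q6 2.04 F [-1.2 -0.6 -0.5] grip 0.0637 | shift [-0.0034 -0.0909  0.1718] turn 0
time: 17.32
position: [0.5979, 0.3847, 0.2751]
tool_rot: [0.998, -0.069, -0.0, 0.0]
wrist_force: [-0.1, -0.6, -0.7]
grip_width: 0.0637
t 17.32 pos [0.5979 0.3847 0.2751] head -7.9 q6 2.16 F [-0.1 -0.6 -0.7] grip 0.0637 | shift [ 1.000e-04 -4.000e-04  1.721e-01] turn 0
```

```bash
python3 -m creep '[[[0.5,0,0,0.06,0],[0.5,0,0,0.12,0],[0.5,0,0,0.155,0],[0.5,0,0,0.172,0],[0.5,0,0,0.172,0],[0,0,0,0.172,0],[-0.1,0,0,0.172,0],[-0.4,0,0,0.172,0],[-0.4,0,0,0.172,0],[-0.4,0,0,0.172,0]]]'; python3 -c "
from h import *
go(.5,.3,.25,-8)
"
```

```text
time: 18.58
position: [0.5984, 0.3855, 0.105]
tool_rot: [0.998, -0.069, 0.001, -0.001]
wrist_force: [-1.5, -0.4, 6.0]
grip_width: 0.0331
t 18.57 pos [0.5984 0.3855 0.105 ] head -8.0 q6 2.16 F [-1.5 -0.4  6. ] grip 0.0331 | shift [-0.0853  0.0981 -0.1453] turn 0.0
```

Run:
```python
from h import *
import json
# visually read rim points
pts={'1':[(389,158),(384,186),(264,172),(300,107),(328,95),(360,104),(330,221)],'3':[(371,80),(518,80),(380,115),(437,152),(470,148),(505,122),(380,42)]}
for k,ps in pts.items():
    c=json.load(open(f'c{k}.json'));P=np.array([onz('wrist',u,v,.083,c)[:2] for u,v in ps])
    f=lambda q:np.hypot(*(P-q).T)-.068
    from scipy.optimize import least_squares
    r=least_squares(f,[.595,.04],loss='soft_l1',f_scale=.002);print(k,r.x,(f(r.x)*1e3).round(1))
go(.48,.20,.265,-8)
```

```text
1 [0.59705746 0.03449857] [-1.8 -0.6 -1.2 -6.6 -0.3  0.2 -1.9]
3 [0.59503829 0.03260147] [-0.5  0.8  3.   0.6 -1.9 -1.7 -4.6]
t 18.57 pos [0.5984 0.3855 0.105 ] head -8.0 q6 2.16 F [-1.5 -0.4  6. ] grip 0.0331 | shift [-0.0912  0.1999 -0.1605] turn 0.0
```

```bash
python3 -m creep '[[[-0.4,0,0,-0.01,0],[-0.4,0,0,-0.03,0],[-0.4,0,0,-0.06,0],[-0.4,0,0,-0.1,0],[-0.4,0,0,-0.14,0],[-0.4,0,0,-0.165,0],[-0.4,0,0,-0.165,0]]]'; python3 -c "
from h import *
go(.48,.20,.27,-8)
"
```

```text
time: 19.45
position: [0.5985, 0.3855, 0.2706]
tool_rot: [0.998, -0.069, 0.002, -0.001]
wrist_force: [0.3, 0.6, -2.9]
grip_width: 0.0326
t 19.45 pos [0.5985 0.3855 0.2706] head -8.0 q6 2.16 F [ 0.3  0.6 -2.9] grip 0.0326 | shift [-9.160e-02  2.001e-01 -1.000e-04] turn 0.0
```

```bash
python3 -m creep '[[[-0.4,-0.006,0.012,0,0],[-0.4,-0.017,0.037,0,0],[-0.4,-0.030,0.065,0,0],[-0.4,-0.044,0.095,0,0],[-0.4,-0.058,0.126,0,0],[-0.4,-0.072,0.156,0,0],[-0.4,-0.083,0.182,0,0],[-0.4,-0.090,0.196,0,0],[-0.4,-0.092,0.200,0,0],[-0.4,-0.092,0.200,0,0]]]'; python3 -c "
from h import *
go(.5955,.035,.27,-8)
"
```

```text
time: 20.7
position: [0.4793, 0.2001, 0.268]
tool_rot: [0.998, -0.07, -0.0, -0.0]
wrist_force: [0.0, -0.6, -1.8]
grip_width: 0.0325
t 20.7 pos [0.4793 0.2001 0.268 ] head -8.0 q6 1.94 F [ 0.  -0.6 -1.8] grip 0.0325 | shift [ 0.138   0.1474 -0.002 ] turn 0.0
```

```bash
python3 -m creep '[[[-0.4,0.008,0.009,0,0],[-0.4,0.025,0.027,0,0],[-0.4,0.046,0.049,0,0],[-0.4,0.067,0.072,0,0],[-0.4,0.088,0.094,0,0],[-0.4,0.108,0.115,0,0],[-0.4,0.124,0.132,0,0],[-0.4,0.135,0.144,0,0],[-0.4,0.138,0.147,0,0],[-0.4,0.138,0.147,0,0]]]'; python3 -c "
from h import *
go(.5955,.035,.19,-8)
a=optics.read_camera('scene')[150:390,230:470];b=optics.read_camera('side')[130:370,200:440]
cv2.imwrite('pics/m.png',cv2.resize(np.hstack([a,b])[:,:,::-1],(800,400),interpolation=cv2.INTER_CUBIC))"
```

```text
time: 21.95
position: [0.5953, 0.0353, 0.2682]
tool_rot: [0.998, -0.069, -0.0, -0.0]
wrist_force: [0.2, -0.5, -2.0]
grip_width: 0.0326
t 21.95 pos [0.5953 0.0353 0.2682] head -8.0 q6 1.63 F [ 0.2 -0.5 -2. ] grip 0.0326 | shift [0.0003 0.0003 0.0782] turn 0.0
```

View pics/m.png

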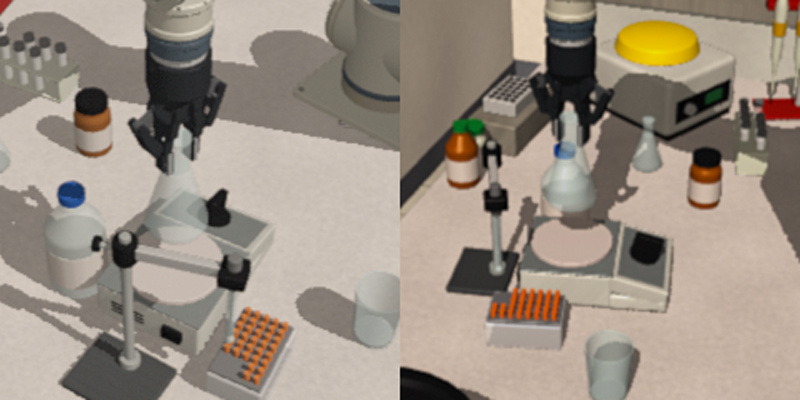

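The flask hangs upright over the plate in both views, scene (180,200) and side (568,185). The electrode is out over the tip box. Lowering gently now.

```bash
python3 -m creep '[[[-0.4,0,0,0.02,0],[-0.4,0,0,0.045,0],[-0.4,0,0,0.06,0],[-0.4,0,0,0.07,0],[-0.4,0,0,0.074,0],[-0.4,0,0,0.074,0]]]';  python3 -m creep '[[[-0.4,0,0,0.001,0],[-0.4,0,0,0.002,0],[-0.4,0,0,0.003,0],[-0.4,0,0,0.003,0]]]'; python3 -m creep '[[[-0.4,0,0,0.001,0],[-0.4,0,0,0.002,0],[-0.4,0,0,0.002,0]]]'
```

```text
time: 22.8
position: [0.5955, 0.0352, 0.1946]
tool_rot: [0.998, -0.069, 0.0, -0.0]
wrist_force: [0.2, -0.1, -2.1]
grip_width: 0.0328
time: 23.3
position: [0.5954, 0.0351, 0.1913]
tool_rot: [0.998, -0.069, -0.0, -0.0]
wrist_force: [-0.8, 0.0, -2.3]
grip_width: 0.033
time: 23.68
position: [0.5953, 0.0351, 0.1892]
tool_rot: [0.998, -0.069, -0.0, -0.0]
wrist_force: [0.3, 0.3, -1.8]
grip_width: 0.0326
```

```bash
python3 -m creep '[[[-0.4,0,0,0.001,0],[-0.4,0,0,0.001,0]]]'|egrep 'pos|force'; python3 -m creep '[[[-0.4,0,0,0.001,0],[-0.4,0,0,0.001,0]]]'|egrep 'pos|force'; python3 -m creep '[[[-0.4,0,0,0.001,0],[-0.4,0,0,0.001,0]]]'|egrep 'pos|force'
```

```text
position: [0.5954, 0.0351, 0.1882]
wrist_force: [0.4, 0.5, -2.0]
position: [0.5954, 0.0351, 0.188]
wrist_force: [-3.5, -0.7, 5.0]
position: [0.5953, 0.0351, 0.1879]
wrist_force: [-5.2, -0.7, 12.2]
```

Contact came at TCP z = 0.188, as computed. I'll ease off the load, release slowly, then rise.

```bash
python3 -m creep '[[[-0.4,0,0,-0.0015,0],[-0.2,0,0,-0.0015,0],[-0.15,0,0,-0.0015,0],[0.1,0,0,-0.0015,0],[0.4,0,0,-0.0015,0],[0.5,0,0,-0.0015,0],[0.5,0,0,-0.0015,0]]]'; python3 -m creep '[[[0.5,0,0,-0.02,0],[0.5,0,0,-0.06,0],[0.5,0,0,-0.11,0],[0.5,0,0,-0.13,0],[0.5,0,0,-0.13,0]]]'
python3 - <<'E'
from h import *
go(.472,.006,.30,106)
E
```

```text
time: 25.3
position: [0.5954, 0.0351, 0.1878]
tool_rot: [0.998, -0.069, 0.0, -0.0]
wrist_force: [0.2, 0.3, -0.3]
grip_width: 0.0642
time: 25.92
position: [0.5959, 0.0351, 0.3191]
tool_rot: [0.998, -0.069, 0.001, 0.0]
wrist_force: [0.0, -0.1, -0.6]
grip_width: 0.0638
t 25.93 pos [0.5959 0.0351 0.3191] head -8.0 q6 1.63 F [ 0.  -0.1 -0.6] grip 0.0638 | shift [-0.1187  0.046   0.0188] turn -11.4
```

```bash
python3 -m creep '[[[0.3,-0.03,0.012,0,-1],[0,-0.06,0.023,0,-2],[-0.3,-0.09,0.035,0,-3],[-0.3,-0.119,0.046,0,-4],[-0.3,-0.119,0.046,0,-11.4],[-0.3,-0.119,0.046,0.05,-11.4],[-0.3,-0.119,0.046,0.1,-11.4],[-0.3,-0.119,0.046,0.1,-11.4],[-0.3,-0.119,0.046,0.1,-11.4],[-0.3,-0.119,0.046,0.1,-11.4]]]'>/dev/null;python3 -m creep '[[[-0.3,0,0,0,0],[-0.3,0,0,0,0]]]'
python3 - <<'E'
from h import *
go(.472,.006,.076,106)
E
```

```text
time: 27.42
position: [0.4708, 0.0061, 0.2171]
tool_rot: [0.668, 0.745, -0.0, -0.0]
wrist_force: [-0.2, 0.1, 0.4]
grip_width: 0.0301
t 27.43 pos [0.4708 0.0061 0.2171] head 96.2 q6 -0.27 F [-0.2  0.1  0.4] grip 0.0301 | shift [-0.0003  0.0013  0.1411] turn -0.98
```

```bash
python3 -m creep '[[[-0.3,-0.001,0.001,0.04,-1],[-0.3,-0.001,0.001,0.08,-1],[-0.3,-0.001,0.001,0.11,-1],[-0.3,-0.001,0.001,0.13,-1],[-0.3,-0.001,0.001,0.141,-1],[-0.3,-0.001,0.001,0.141,-1],[-0.5,-0.001,0.001,0.141,-1],[-0.7,-0.001,0.001,0.141,-1],[-0.7,-0.001,0.001,0.141,-1],[-0.7,-0.001,0.001,0.141,-1]]]'
python3 - <<'E'
from h import *
go(.472,.006,.076,106);s=ctrl.sense();print(s['torque'],s['joint_efforts'][5])
E
```

```text
time: 28.68
position: [0.4728, 0.0051, 0.0777]
tool_rot: [0.599, 0.801, 0.0, 0.001]
wrist_force: [-0.7, 1.3, 5.9]
grip_width: 0.0141
t 28.68 pos [0.4728 0.0051 0.0777] head 106.4 q6 -0.45 F [-0.7  1.3  5.9] grip 0.0141 | shift [ 0.001  -0.0005  0.0017] turn 0.04
[ 0.25862276  0.22410764 -0.74169536] -0.716277714818716
```

```bash
python3 -m creep '[[[-0.7,0,0,0,0.5],[-0.7,0,0,0,1],[-0.7,0,0,0,1.5],[-0.7,0,0,0,2],[-0.7,0,0,0,2.5],[-0.7,0,0,0,3],[-0.7,0,0,0,3.5],[-0.7,0,0,0,4],[-0.7,0,0,0,4.5],[-0.7,0,0,0,4.5]]]'; python3 -m creep '[[[-0.7,0,0,0,0.5],[-0.7,0,0,0,1],[-0.7,0,0,0,1.5],[-0.7,0,0,0,2],[-0.7,0,0,0,2.5],[-0.7,0,0,0,3],[-0.7,0,0,0,3.5],[-0.7,0,0,0,4],[-0.7,0,0,0,4.5],[-0.7,0,0,0,4.5]]]'
python3 - <<'E'
from h import *
go(.472,.006,.076,16);s=ctrl.sense();print(s['torque'],s['joint_efforts'][5])
E
```

```text
time: 29.92
position: [0.4727, 0.0059, 0.0779]
tool_rot: [0.86, 0.511, 0.001, -0.0]
wrist_force: [-2.8, 0.1, 9.5]
grip_width: 0.0135
time: 31.18
position: [0.4733, 0.0045, 0.078]
tool_rot: [0.99, 0.143, 0.001, 0.001]
wrist_force: [-3.4, -8.4, 7.6]
grip_width: 0.0137
t 31.18 pos [0.4733 0.0045 0.078 ] head 16.4 q6 1.12 F [-3.4 -8.4  7.6] grip 0.0137 | shift [-0.0008 -0.0019  0.002 ] turn 0.04
[ 0.2401946  -0.9062372   0.34084488] 0.9033916890621185
```

```bash
python3 -m creep '[[[-0.5,0,0,0,-0.1],[-0.3,0,0,0,-0.1],[-0.3,0,0,0,-0.1],[-0.3,0,0,-0.02,-0.1],[-0.3,0,0,-0.06,-0.1],[-0.3,0,0,-0.12,-0.1],[-0.3,0,0.06,-0.165,-0.1],[-0.3,0,0.085,-0.165,-0.1],[-0.3,0,0.085,-0.165,-0.1],[-0.3,0,0.085,-0.165,-0.1]]]'
python3 - <<'E'
from h import *
go(.472,.006,.076,16)
c=optics.calibration('wrist');im=snap('wrist','w7.png');a=optics.read_camera('scene');b=optics.read_camera('side')
import json;json.dump({k:np.array(v).tolist() for k,v in c.items() if k in('fx','fy','cx','cy','extrinsics')},open('c7.json','w'))
u,v=map(int,proj('wrist',(.471,.006,.09),c));print(u,v)
k=im[max(v-50,0):v+50,u-50:u+50].astype(float);k=np.clip((k/90)**.6,0,1)*255
x0,y0=u-50,max(v-50,0);print('knob crop origin',x0,y0,'x4')
r=lambda i,w,h:cv2.resize(i,(w,h),interpolation=cv2.INTER_CUBIC)
K=r(k.astype(np.uint8),400,k.shape[0]*4)[:400];K=np.vstack([K,np.zeros((400-K.shape[0],400,3),np.uint8)]) if K.shape[0]<400 else K
top=np.hstack([K,r(im[0:300,190:490],400,400)])
bot=np.hstack([r(a[235:355,250:450],400,240)[:200],r(b[160:310,220:420],400,300)[:200]])
cv2.imwrite('pics/f.png',np.vstack([top,bot])[:,:,::-1])
E
```

```text
time: 32.42
position: [0.496, -0.0759, 0.2412]
tool_rot: [0.988, 0.152, -0.001, -0.0]
wrist_force: [-0.1, -0.3, -0.6]
grip_width: 0.03
t 32.42 pos [ 0.496  -0.0759  0.2412] head 17.5 q6 0.95 F [-0.1 -0.3 -0.6] grip 0.03 | shift [ 0.0019 -0.0852  0.1653] turn 0.15
317 116
knob crop origin 267 66 x4
```

View pics/f.png

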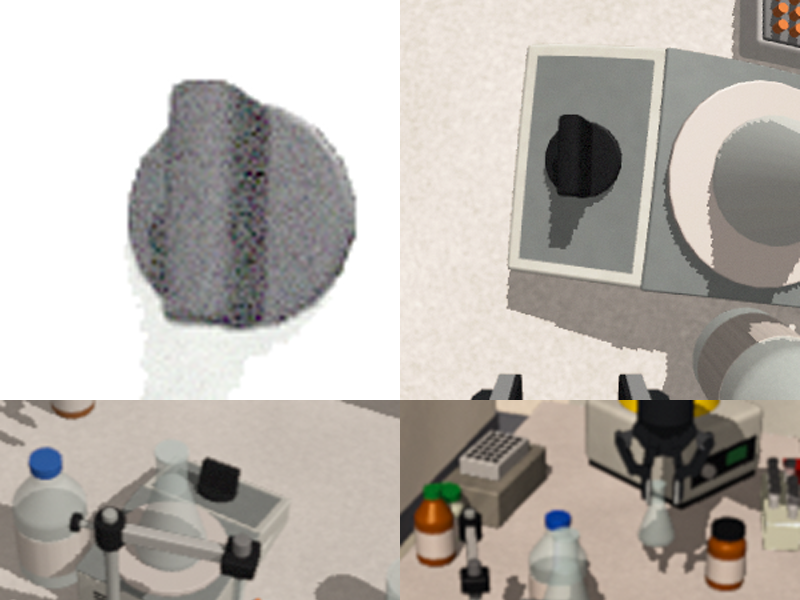

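The wrist crops show the bar nearly vertical in the image, with top-face edges from (173,85)–(238,92) to (165,312)–(232,322) in the crop. The flask's foot is concentric with the plate to within about 5 panel pixels (~3 mm). The electrode arm still stands out to the side.

Run:
```python
from h import *
import json
c=json.load(open('c7.json'))
f=lambda u,v:onz('wrist',267+u/4,66+v/4,.093,c)
for a,b in(((173,88),(165,312)),((238,98),(232,320)),((203,85),(198,320))):
    d=f(*a)-f(*b);print(np.degrees(np.arctan2(d[1],d[0])),np.linalg.norm(d))
g=lambda u,v,z:onz('wrist',190+(u-400)*.75,v*.75,z,c)
print('foot',g(776,182,.083),'plate',g(772,184,.083))
P=np.array([g(*p,.083)[:2] for p in((668,175),(678,130),(700,100),(735,82),(690,240),(715,270),(760,288))]);Q=np.array([g(*p,.083)[:2] for p in((712,185),(717,160),(730,137),(760,120),(722,218))])
from scipy.optimize import least_squares
for X,r in((P,.068),(Q,.041)):
    s=least_squares(lambda q:np.hypot(*(X-q).T)-r,[.595,.035]);print(s.x,(s.fun*1e3).round(1))
```

```text
105.4444896723254 0.0439665351681099
106.04736392097777 0.04353681366031435
106.30823172865875 0.046104105529773495
foot [0.59823743 0.03505089 0.083     ] plate [0.59602885 0.03279906 0.083     ]
[0.59572365 0.03406433] [ 0.5  0.7  0.6 -0.7 -1.7  0.1  0.9]
[0.59683205 0.03306184] [ 0.4 -0.6 -0.2  0.5  0.3]
```

```bash
python3 -c "
from workcell import finish_job
print(finish_job())"
```

```text
the job is handed in; nothing more can be done
None
```

The job is done and handed in at about 32 s of robot time; no verdict was reported. I carried out the steps in the order you set.

1. **Electrode:** I swung the arm about 90° over the tip box by its bar, with the fingers loosely around it. I work out the tip to be about 0.16 m from the plate's centre.
2. **Selector off:** I turned it anticlockwise to the stop, which took about 120° and showed as a sharp torque jump. It must have started at click 4.
3. **Flask:** I lowered it onto the plate until it touched (about 12 N at the wrist) and let go.
4. **Selector on:** I turned it clockwise 90° from the off stop and released it, then backed the gripper away.

**Last checks:**
- **Selector:** the grip bar now points at 106°, against 76° at the start. That is one click below click 4, so click 3.
- **Flask:** its foot is about 1.5 mm from the plate's centre, standing upright.
- **Electrode and robot:** the arm was still out to the side in the pictures. The gripper is clear of everything, with the wrist force near zero.

**Disagreements:**
- An early colour-mask fit of the plate gave a wrong radius (56 mm instead of 68 mm). I discarded it and used rim points read by eye.
- The scene and side cameras differed from each other by 5 to 10 mm, so I relied on the closer wrist camera views.
- When I released the selector, the grip width read 13.7 mm, against about 16 mm at that angle earlier. The bar angle in the last picture shows it did not slip.

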